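Close up the loaded cheese press

ROBOT

A 6-joint arm with a two-finger parallel gripper is mounted at the origin on the work surface. World frame = base frame: x ahead of the robot, y to its left, z up, the work surface at z = 0. Lengths are in mm, angles in rad, forces in N, time in s.
With the tool pointing down it reaches from about 350 to 875 mm from the base axis. Payload 4.2 kg.
Tool frame: the origin (TCP) lies midway between the tips of the shut fingers; the grasp point (between the pads) lies 19 mm behind it (bot.grip_depth is the distance from the TCP to the grasp point, in mm); z points along the fingers, y is the line along which they close (so a half turn about z gives the same grasp; the last joint's range is limited). The gripper opens to 85 mm and grips with 20 to 120 N. Pads are 22 mm wide; open, the fingers measure 114 mm over their backs; the gripper's body (76 mm by 85 mm) begins 54 mm behind the grasp point. The pads swing forward as they close: fully open they stand 13 mm farther back than shut.
Start: joints at [-0.998, 0.385, 0.008, 0, -1.194, -0.259], TCP at [192.937, -594.453, 231.312] pointing down, gripper open.
Joint ranges: [-3.14, 3.14], [-1.21, 2.06], [-1.07, 1.41], [-3.16, 2.05], [-2.99, -0.16], [-3.1, 3.1]. Speed limits (rad/s): [2.79, 2.79, 3.14, 3.14, 3.14, 3.14].

INTERFACE

Orientations are given as a unit quaternion [x, y, z, w].
In Python, from plant import status, grab_frame, camera_info, order, bot gives the robot as it stands. The module is installed in compiled form; this text tells all that it offers.
- The arm moves only by the shell command python3 -m creep 'ROWS'. ROWS is JSON, one flat list of numbers, 7 for each row, row after row: the shift along the tool's x, y, z in units of 40 mm (1.0 is 40 mm), then the turn, a rotation vector about the tool's x, y, z in units of 5 degrees (1.0 is 5 degrees), then the closure, from -1 (fully open) to 1 (shut), so that 0 is half open. In form: [x, y, z, rx, ry, rz, gripper, x, y, z, rx, ry, rz, gripper, ...]. A call has 1 to 5 rows; each row is the pose to reach, as a shift and turn from the pose commanded when the call began, along the tool's axes at that moment; what a row does not reach only later rows make up. A row lasts 1/12 s, in which the tool goes at most 41.7 mm and 7.16 degrees, less where a joint would pass 70% of its speed; a pose out of reach is approached as far as the arm can. A call with a gripper value outside its range is refused whole. The fingers move at their own pace and stop on an object; the grip force is fixed at half the most. Time passes only in rows, so rows that repeat a pose let the fingers close. It gives the time, the measured TCP pose, the force and the opening at its end, in the units of the state.
- status.observe(): the state, without advancing time (a new reading comes with each control period).
- grab_frame(name): name is "scene" or "top"; returns the picture (480x640x3 uint8, red, green, blue); there is no depth.
- camera_info(name): a dict with "K" (3x3 intrinsics, pixels), "eye" and "orientation" of the camera in the world. Camera axes: x right, y up, looking along -z (the intrinsics and any distortion apply to the point x, -y, -z); pixel columns grow to the right and rows downward; lengths in mm; the calibration is good to about 2 mm. A picture is of the moment at which its call begins. camera_info takes no time and is no camera call.
- order.finish_job(): hands the job in, once; it reports no verdict.
The state is a dict: "time": time; "q": joint angles; "joint_velocities": joint speeds; "tau": joint torques, N m; "tool_pos": TCP position; "tcp_rot": TCP orientation; "wrist_force": force on the tool from outside, world axes, zero at the start; "wrist_torque": the same for the moment, N m; "opening": opening from 0.0 (shut) to 1.0 (fully open).
Only numpy, scipy, OpenCV 4.12 (cv2) and the standard library are available. Lean on these libraries where they do the work, as an engineer would, in place of code of your own. Each camera call takes 0.05 s, during which the arm holds its last target. There are 200 camera calls.

TASK

The cheese is already in the mould of the press. Lay the lid that fits (the smaller of the two wooden lids) flat on the cheese inside the mould, swing the press arm round until it meets its stop over the mould, then crank the screw down (clockwise from above, a turn or more) until you feel the foot bear firmly on the lid and the crank go tight, without forcing it. Leave the other things on the table where they are.

Things in the scene. Friction and masses are not known exactly. Their poses are not given: they have to be found in the camera images.
- lid: The lid to use: round pale wooden disc, 122 mm diameter, 18 mm thick, its lower edge bevelled 5 mm, with an upright grip block glued on its top centre (70 mm along the lid's x, 34 mm along its y, 40 mm high, so the whole lid is 58 mm high). Origin: centre of its underside; z up. About 0.3 kg. Starts on the table.
- big_lid: A lid that does not fit, of the same make with the same grip block but 160 mm in diameter. Origin: centre of its underside. Starts on the table; not needed. It and the right lid swap places.
- mould_mouth (a point): Centre of the open mouth of the mould, at the height of its rim (100 mm above the table). The mould is an upright aluminium ring fixed on the press board: 140 mm outside, 130 mm inside diameter, 80 mm high. Its x axis points horizontally from the mould towards the post of the press.
- cheese: The cheese in the mould, a pale yellow wheel 125 mm in diameter and 50 mm high; it does not move. Origin: centre of its underside; its flat top is 50 mm above that, about 30 to 45 mm below the mould's rim (it varies).
- beam_pivot (a point): On the vertical axis of the press's post (115 mm from the mould's centre), at 270 mm height. The press arm is a grey level beam, 36 mm wide, from 240 to 270 mm high, that swivels stiffly about the post (about 8 N at its end) and stays where it is left.
- beam_end (a point): Top centre, at 285 mm height, of the block that ends the press arm, 215 mm from the pivot. The block is 30 mm along the arm, 36 mm wide, 240 to 285 mm high: push its side or grip it across.
- press_arm (a joint): Swivel of the press arm, rad: 0 is at its stop, with the screw right over the centre of the mould; grows clockwise seen from above as the arm swings away; up to 1.9.
- crank_axis (a point): On the vertical axis of the screw, on the arm 115 mm from the pivot, at 287 mm height (top face of the crank bar). The crank keeps its height as it turns, just above the beam; clockwise from above lowers the screw. The 16 mm rod in the middle stands up to 55 mm above the crank bar and sinks as the screw goes down.
- crank_grip (a point): On the axis of the crank's upright wooden knob, 24 mm above its foot. Knob: 25 mm thick, 42 mm high (287 to 329 mm above the table), free to spin on its pin 60 mm from the screw's axis. It takes about 2.8 N at the knob to turn the crank while the foot is free, 4.7 N at first touch, 5.5 N when the spring bottoms, then it goes tight; over 25 N is forcing it.
- brush: Cheese brush with dark wooden back and handle, 190 mm long; a bystander. Origin: under the centre of its back.
- small_cheese: Small cheese, 64 mm in diameter and 40 mm high; a bystander. Origin: centre of its underside.
- jar: Glass jar, 68 mm in diameter and 100 mm high; a bystander. Origin: centre of its underside.
- bowl: Steel bowl, 140 mm in diameter and 60 mm high; a bystander. Origin: centre of its underside.
- screw_nut (a point): Under the arm on the screw's axis, at 228 mm height. Here the rod comes out and carries a round steel foot (44 mm diameter) that presses on the lid's grip block. It starts 25 to 85 mm above the block: 1 to 3 turns. The foot is sprung: 20 N at first touch, 28 N when its spring bottoms 14 mm (0.4 turn) later. From first touch on it is firm; forcing the crank crushes the cheese.
There are look-alikes about, which are no part of the job. What is shaped like the lid but red is not meant.

How it is judged:
By the outcome, as a careful person would: the job done as asked, in the order asked, and still so for the second after the job is handed in, with the robot touching nothing.
It also fails if it takes over 72 s, if anything falls off the work surface, if the arm or the gripper's body presses on something with over 40 N, if the wrist force passes 120 N, or if a joint passes its speed limit or range.

## Working session

There is one attempt and no reset: what is moved stays moved. The work goes in short steps, Python scripts to look and compute and a shell command to move; the robot and the scene stay as the last step left them, time stands still between calls to the robot, and variables do not carry over. Pictures are saved under pics/ and viewed, on a budget of 10 in all, crops included, one or two more only if the job needs it, and the job is handed in when it is done.

```bash
mkdir -p pics
python3 - <<'E'
from plant import status, grab_frame, camera_info
import cv2,numpy as np
for n in("scene","top"):
    im=grab_frame(n); cv2.imwrite(f"pics/{n}0.png",im[:,:,::-1]); print(camera_info(n))
print(status.observe())
E
```

```text
{'K': array([[481.26041175,   0.        , 311.86629805],
       [  0.        , 481.26041175, 230.56610838],
       [  0.        ,   0.        ,   1.        ]]), 'eye': array([1393.68716631, -687.28428569, 1024.41164533]), 'orientation': array([0.39596327, 0.19035042, 0.38405695, 0.81208378])}
{'K': array([[567.79351462,   0.        , 322.99196584],
       [  0.        , 567.79351462, 252.60939602],
       [  0.        ,   0.        ,   1.        ]]), 'eye': array([ 277.75148002,  -16.29812003, 1792.89332548]), 'orientation': array([ 0.06403514, -0.06149577, -0.69940422,  0.70919074])}
{'time': 0.1, 'q': array([-9.98429423e-01,  3.85473389e-01,  6.76745201e-03, -4.34596879e-04,
       -1.19400632e+00, -2.58628395e-01]), 'joint_velocities': array([ 0.00108193, -0.00140019,  0.00257709,  0.00132419,  0.00092896,
        0.00014938]), 'tau': array([-8.20102050e-04, -3.93319559e+01,  1.88930708e+01,  4.19800356e+00,
       -2.57509637e-03,  1.15143393e-05]), 'tool_pos': array([ 192.75755218, -593.98448373,  230.33676322]), 'tcp_rot': array([-1.56147437e-01,  9.87733273e-01,  9.57982853e-04, -2.01884081e-04]), 'wrist_force': array([ 0.33874081, -0.09995113, -0.47702652]), 'wrist_torque': array([-0.01686978,  0.01564834, -0.00143744]), 'opening': 0.9998542268279614}
```

View pics/scene0.png

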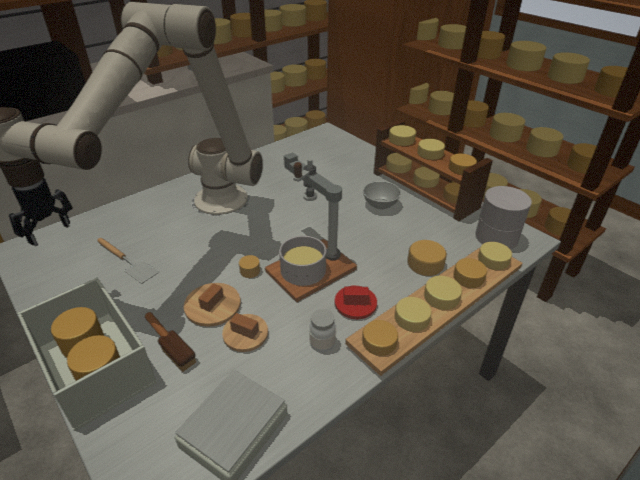

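View pics/top0.png

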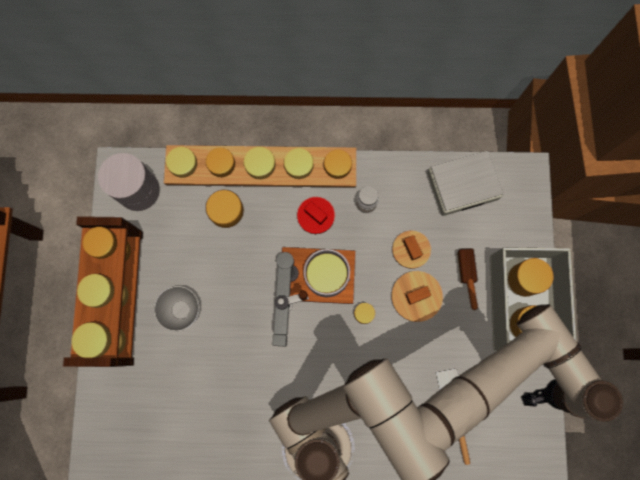

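The scene view shows the press in the middle with its arm swung towards the robot. The top view gives:
- Small pale lid at (412,248).
- Big lid at (417,296).
- Red look-alike at (316,215).
- Small cheese at (364,313), jar at (367,199).
- Mould at (327,272), post at about (285,260), beam end at (280,340), screw at (281,302), knob at about (302,295).

What could be taken for the lid: top (412,248), (417,296) and red (316,215). By size and colour I choose (412,248).

```bash
cat > h.py <<'E'
import numpy as np,cv2
from scipy.spatial.transform import Rotation as R
from plant import status, grab_frame, camera_info
C={n:camera_info(n) for n in("scene","top")}
def ray(n,p,z):
    c=C[n];d=np.linalg.inv(c["K"])@[p[0],p[1],1];d=R.from_quat(c["orientation"]).apply(d*[1,-1,-1])
    e=c["eye"];return e+d*(z-e[2])/d[2]
def proj(n,P):
    c=C[n];v=R.from_quat(c["orientation"]).inv().apply(np.array(P,float)-c["eye"])*[1,-1,-1]
    v=v@c["K"].T;return v[...,:2]/v[...,2:]
def delta(target,yaw=None):  # shift in tool axes, units
    s=status.observe();r=R.from_quat(s["tcp_rot"])
    return r.inv().apply(np.array(target)-s["tool_pos"])/40
E
python3 - <<'E'
from h import *
im=cv2.imread("pics/top0.png");hsv=cv2.cvtColor(im,cv2.COLOR_BGR2HSV)
for p in[(400,248),(420,262),(400,300),(413,246),(417,295),(327,272),(281,320),(364,313),(345,250)]:print(p,hsv[p[1],p[0]])
m=cv2.inRange(hsv,(8,80,60),(22,200,255));m[:220]=0;m[325:]=0;m[:,:385]=0;m[:,450:]=0
cs,_=cv2.findContours(m,cv2.RETR_EXTERNAL,cv2.CHAIN_APPROX_NONE)
for c in cs:
    if cv2.contourArea(c)>300:
        (x,y),(a,b),t=cv2.fitEllipse(c);P=ray("top",(x,y),12);print("disc",x,y,a,b,P, "diam",a*1780/567.8,b*1780/567.8)
ye=cv2.inRange(hsv,(20,100,80),(35,255,255));ye[:245]=0;ye[300:]=0;ye[:,:300]=0;ye[:,355:]=0
M=cv2.moments(ye,True);p=(M['m10']/M['m00'],M['m01']/M['m00']);print("cheese",p,ray("top",p,65))
crop=cv2.resize(im[190:350,250:450],None,fx=4,fy=4,interpolation=cv2.INTER_CUBIC)[:600];cv2.imwrite("pics/c1.png",crop)
E
```

```text
(400, 248) [ 15 145 187]
(420, 262) [ 19 130 188]
(400, 300) [ 16 142 190]
(413, 246) [ 11 192 150]
(417, 295) [ 11 193 152]
(327, 272) [ 29 101 186]
(281, 320) [ 21  20 126]
(364, 313) [ 23 146 188]
(345, 250) [ 11 135 149]
disc 416.729248046875 295.98046875 49.88331604003906 51.44898986816406 [ 463.2245214  -304.08808851   12.        ] diam 156.3795395408058 161.28778084771406
disc 411.1403503417969 249.01478576660156 37.236778259277344 38.20858383178711 [ 613.1444935  -288.53604889   12.        ] diam 116.73382406043268 119.78034381926922
cheese (325.04066073697584, 267.27191867852605) [542.3741102  -14.81296386  65.        ]
```

View pics/c1.png

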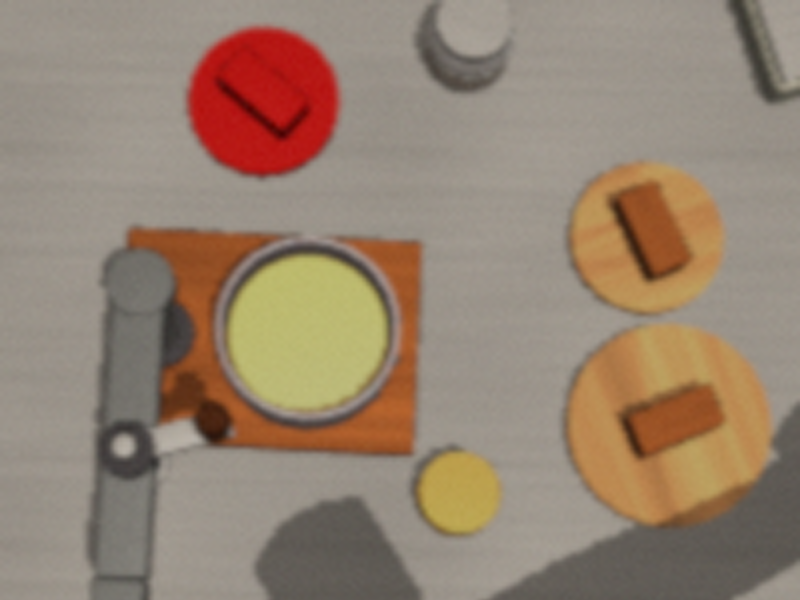

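The crop confirms the lid at crop (647,238), which is pale, small and wooden. The red one is a look-alike and the larger disc is at (670,425).

Run:
```python
from h import *
np.set_printoptions(precision=1,suppress=True)
im=cv2.imread("pics/top0.png");hsv=cv2.cvtColor(im,cv2.COLOR_BGR2HSV)
f=lambda x,y:(250+(x-1.5)/4,190+(y-1.5)/4)
a=ray("top",f(660,181),58);b=ray("top",f(691,262),58);print("lid edge yaw deg",np.degrees(np.arctan2(*(b-a)[1::-1])),np.linalg.norm(a-b))
print("block centre58",ray("top",f(659,229),58))
print("lid",ray("top",(411.14,249.0),12))
print("mould rim",ray("top",f(308,331),100))
print("post top",ray("top",f(140,280),270))
print("rod",ray("top",f(124,446),335),"knob",ray("top",f(212,419),329))
s=hsv[320:352,268:295]
g=cv2.cvtColor(im,cv2.COLOR_BGR2GRAY)
print(g[325:352,280]);print(g[336,265:298])
s=status.observe();print(R.from_quat(s["tcp_rot"]).as_matrix())
im2=cv2.imread("pics/scene0.png")[140:300,220:400]
cv2.imwrite("pics/c2.png",cv2.resize(im2,None,fx=3.7,fy=3.7,interpolation=cv2.INTER_CUBIC))
```

```text
lid edge yaw deg -160.1146027080963 67.89414607819769
block centre58 [ 611.4 -291.6   58. ]
lid [ 613.2 -288.5   12. ]
mould rim [521.5 -19.8 100. ]
post top [530.5  95.2 270. ]
rod [411.5  97.9 335. ] knob [430.3  42.  329. ]
[122 122 121 123 125 123 122 124 114  88 100 115 119 117 117 115 119 120
 121 117 114 121 143 151 154 149 151]
[149 149 147 149 148 150 144 127 109 109 110 113 112 115 114 115 115 113
 111 110  98  88 117 145 148 150 151 151 149 150 149 151 150]
[[-1.  -0.3 -0. ]
 [-0.3  1.   0. ]
 [ 0.   0.  -1. ]]
```

View pics/c2.png

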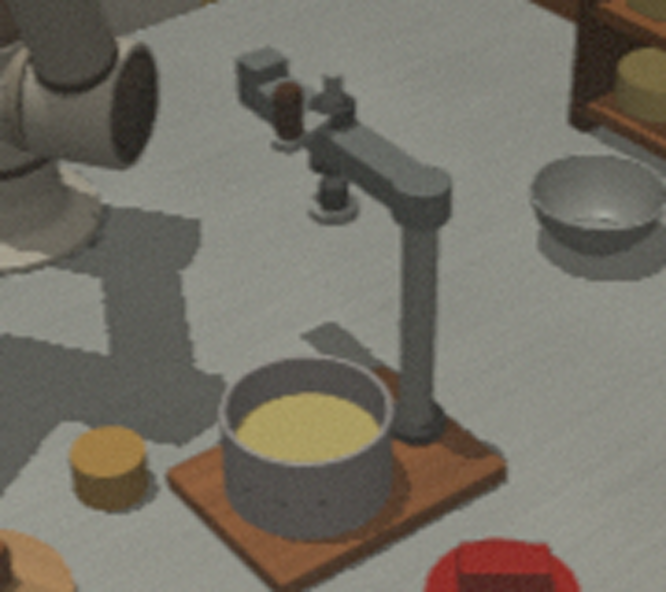

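The crop shows the mould with the cheese sunk in it. The beam sits at 240–270 mm with its end block towards the robot, the knob is on the mould side, and the foot hangs below the beam. I'm moving above the lid.

```bash
python3 - <<'E'
from h import *
print(delta([612.3,-290,231]), proj("scene",[521.5,-19.8,100]),"expect 302.7 251.4",proj("scene",[612.3,-290,58]))
E
python3 -m creep '[-2.46,0.81,0,0,0,0,-1,-4.92,1.62,0,0,0,0,-1,-4.92,1.62,0,0,0,0,-1,-4.92,1.62,0,0,0,0,-1,-4.92,1.62,0,0,0,0,-1]'
```

```text
[-1.23213040e+01  3.99370287e+00 -9.99893180e-03] [301.77440301 249.29674437] expect 302.7 251.4 [243.00955725 320.63645611]
time: 0.52
tool_pos: [361.2, -470.5, 230.9]
tcp_rot: [-0.156, 0.988, 0.0, -0.0]
wrist_force: [-0.0, -0.7, -0.1]
opening: 0.997
```

```bash
python3 -m creep '[-1,0.32,0,0,0,0,-1,-2,0.64,0,0,0,0,-1,-3,0.96,0,0,0,0,-1,-4,1.28,0,0,0,0,-1,-5,1.6,0,0,0,0,-1]'
python3 -m creep '[-1,0.32,1,0,0,0,-1,-2,0.64,1.8,0,0,0,-1,-2.4,0.77,2.6,0,0,0,-1,-2.4,0.77,2.8,0,0,0,-1,-2.4,0.77,2.8,0,0,0,-1]'
python3 - <<'E'
from h import *
print(delta([612.3,-290,23]))
im=grab_frame("scene")[:,:,::-1];cv2.imwrite("pics/s1.png",cv2.resize(im[220:380,150:350],None,fx=4,fy=3.75))
E
```

```text
time: 0.93
tool_pos: [530.4, -348.7, 230.9]
tcp_rot: [-0.156, 0.988, 0.0, -0.0]
wrist_force: [-0.1, -0.1, -0.4]
opening: 1.001
time: 1.35
tool_pos: [609.4, -287.9, 111.4]
tcp_rot: [-0.157, 0.988, 0.003, -0.005]
wrist_force: [-0.2, -0.1, -1.0]
opening: 1.004
[-0.07527428 -0.0913338   2.20944141]
```

View pics/s1.png

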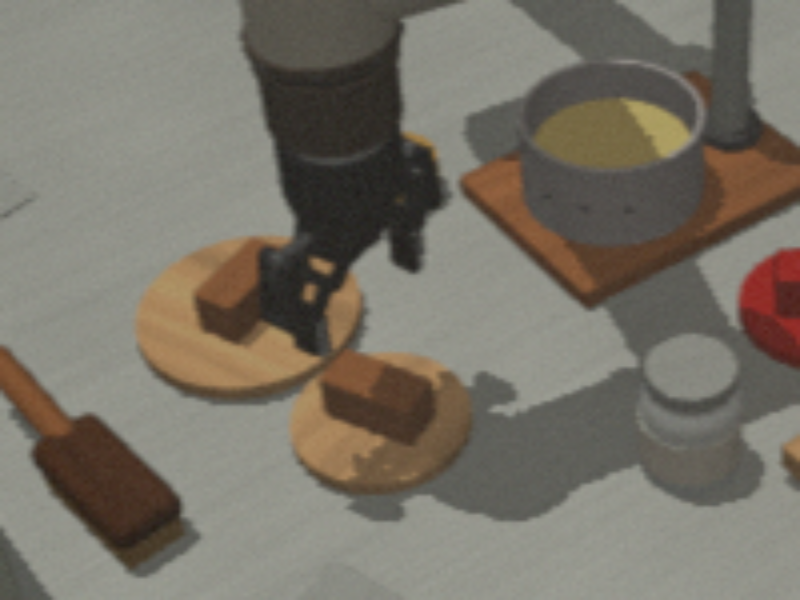

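The picture shows the fingers at about (300,300) and (410,250) in the crop, straddling the small lid's block at (378,395). I'll lower and grip.

```bash
python3 -m creep '[-0.07,-0.09,0.8,0,0,0,-1,-0.07,-0.09,1.5,0,0,0,-1,-0.07,-0.09,2.0,0,0,0,-1,-0.07,-0.09,2.2,0,0,0,-1,-0.07,-0.09,2.2,0,0,0,-1]'
python3 -m creep '[0,0,0,0,0,0,1,0,0,0,0,0,0,1,0,0,0,0,0,0,1,0,0,0,0,0,0,1,0,0,0,0,0,0,1]'
python3 -m creep '[0,0,0,0,0,0,1,0,0,0,0,0,0,1,0,0,0,0,0,0,1,0,0,0,0,0,0,1,0,0,0,0,0,0,1]'
```

```text
time: 1.82
tool_pos: [613.6, -294.7, 30.5]
tcp_rot: [-0.156, 0.988, 0.0, -0.001]
wrist_force: [0.0, -0.6, 0.4]
opening: 1.001
time: 2.23
tool_pos: [615.8, -294.0, 33.5]
tcp_rot: [-0.157, 0.988, -0.001, 0.001]
wrist_force: [-2.0, 2.8, 5.9]
opening: 0.392
time: 2.65
tool_pos: [615.8, -294.0, 33.5]
tcp_rot: [-0.157, 0.988, -0.001, 0.001]
wrist_force: [-1.4, 2.3, 6.2]
opening: 0.39
```

Grip seats high on the block (TCP z 33). Re-gripping 10 mm lower.

```bash
python3 -m creep '[0,0,0,0,0,0,-0.3,0,0,0,0,0,0,-0.3,0,0,0.1,0,0,0,-0.3,0,0,0.25,0,0,0,-0.3,0,0,0.25,0,0,0,-0.3]'
python3 -m creep '[0,0,0,0,0,0,-0.3,0,0,0,0,0,0,1,0,0,0,0,0,0,1,0,0,0,0,0,0,1,0,0,0,0,0,0,1]'
python3 -m creep '[0,0,0,0,0,0,1,0,0,0,0,0,0,1,0,0,0,0,0,0,1,0,0,0,0,0,0,1,0,0,0,0,0,0,1]'
```

```text
time: 3.07
tool_pos: [613.7, -293.8, 19.3]
tcp_rot: [-0.156, 0.988, 0.001, -0.001]
wrist_force: [0.0, 1.0, -0.0]
opening: 0.652
time: 3.48
tool_pos: [615.1, -294.2, 21.5]
tcp_rot: [-0.156, 0.988, -0.0, 0.0]
wrist_force: [0.9, -0.5, -0.3]
opening: 0.399
time: 3.9
tool_pos: [615.1, -294.2, 21.5]
tcp_rot: [-0.156, 0.988, -0.0, 0.0]
wrist_force: [0.9, -0.5, 0.6]
opening: 0.396
```

```bash
python3 -m creep '[0,0,-0.3,0,0,0,1,0,0,-0.8,0,0,0,1,0,0,-1.6,0,0,0,1,0,0,-2.5,0,0,0,1,0,0,-3.3,0,0,0,1]'
python3 - <<'E'
from h import *
print(delta([521.5,-19.8,155]))
E
```

```text
time: 4.32
tool_pos: [614.0, -293.7, 155.0]
tcp_rot: [-0.156, 0.988, 0.0, -0.001]
wrist_force: [1.1, -0.0, -2.4]
opening: 0.401
[0.08621524 7.22761553 0.00864797]
```

```bash
python3 -m creep '[0,0.6,0,0,0,0,1,0,1.4,0,0,0,0,1,0,2.2,0,0,0,0,1,0,3.0,0,0,0,0,1,0,3.8,0,0,0,0,1]'
python3 -m creep '[0,0.8,0,0,0,0,1,0,1.6,0,0,0,0,1,0.05,2.4,0,0,0,0,1,0.05,3.0,0,0,0,0,1,0.05,3.3,0,0,0,0,1]'
python3 -m creep '[0.04,0.1,0,0,0,0,1,0.04,0.1,0,0,0,0,1,0.04,0.1,0,0,0,0,1]'
python3 - <<'E'
from h import *
print(delta([521.5,-19.8,155]))
im=grab_frame("scene")[:,:,::-1];cv2.imwrite("pics/s2.png",im);cv2.imwrite("pics/s2c.png",cv2.resize(im[180:300,240:380],None,fx=5,fy=5))
cv2.imwrite("pics/t2.png",grab_frame("top")[:,:,::-1])
# predicted lid top outline & mould rim centre
s=status.observe();P=s["tool_pos"];print(P,proj("scene",P+[0,0,-3.5]))
E
```

```text
time: 4.73
tool_pos: [566.2, -148.1, 153.4]
tcp_rot: [-0.156, 0.988, 0.001, -0.001]
wrist_force: [0.8, -0.1, -2.7]
opening: 0.401
time: 5.15
tool_pos: [523.3, -22.4, 153.6]
tcp_rot: [-0.157, 0.988, 0.0, -0.001]
wrist_force: [0.5, -0.3, -2.6]
opening: 0.401
time: 5.4
tool_pos: [522.6, -21.8, 153.5]
tcp_rot: [-0.156, 0.988, -0.0, -0.0]
wrist_force: [0.2, -0.2, -1.8]
opening: 0.398
[ 0.0099915   0.05637272 -0.03870061]
[522.76713175 -22.23623593 153.23248559] [301.0819045  236.78601339]
```

View pics/s2c.png

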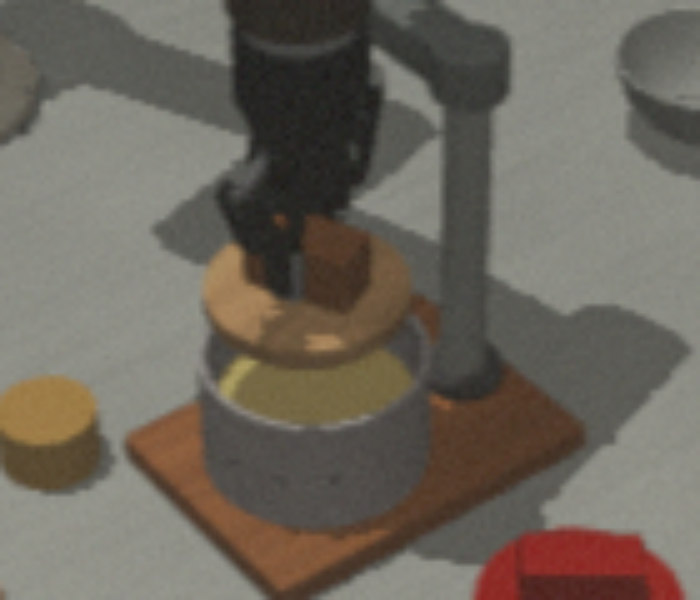

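The picture shows the lid over the mould, with its edges at crop x 203–411 and the mould's at 200–431. I'll compare this with the projection for a centred lid.

Run:
```python
from h import *
np.set_printoptions(precision=2,suppress=True)
t=np.linspace(0,2*np.pi,721)
def ext(n,c,z,r):
    p=proj(n,np.c_[c[0]+r*np.cos(t),c[1]+r*np.sin(t),0*t+z]);return np.r_[p.min(0),p.max(0)]
s=status.observe();P=s["tool_pos"]
z0=P[2]-21.5
print("lid top ring at TCP",(ext("scene",P,z0+18,61)-[240,180,240,180])*5)
print("lid bottom",(ext("scene",P,z0,56)-[240,180,240,180])*5,"z5",(ext("scene",P,z0+5,61)-[240,180,240,180])*5)
print("mould rim",(ext("scene",[521.6,-19.7],100,70)-[240,180,240,180])*5)
hsv=cv2.cvtColor(cv2.imread("pics/s2.png"),cv2.COLOR_BGR2HSV)
m=cv2.inRange(hsv,(5,70,50),(24,255,255));m[:225]=0;m[256:]=0;m[:,:278]=0;m[:,324:]=0
for y in range(228,256,2):
    x=np.flatnonzero(m[y]);print(y,x.min() if len(x) else 0,x.max() if len(x) else 0,end=" | ")
r=R.from_quat(C["scene"]["orientation"]).as_matrix();print("cam right",r[:,0])
```

```text
lid top ring at TCP [200.57 220.73 410.15 351.62]
lid bottom [210.5  249.43 401.39 370.12] z5 [201.58 237.85 409.98 369.18]
mould rim [191.5  273.59 426.6  425.25]
228 286 316 | 230 283 319 | 232 282 320 | 234 281 321 | 236 281 321 | 238 281 321 | 240 281 323 | 242 281 323 | 244 282 320 | 246 283 318 | 248 285 317 | 250 288 317 | 252 286 319 | 254 284 321 | cam right [ 0.63  0.77 -0.01]
```

Run:
```python
from h import *
np.set_printoptions(precision=1,suppress=True,linewidth=220)
t0=cv2.imread("pics/top0.png");s0=cv2.imread("pics/scene0.png")
for n,im,cx,cy,w in(("top",t0,327,272,29),("scene",s0,302,251,30)):
    h=cv2.cvtColor(im,cv2.COLOR_BGR2HSV)
    S,V=h[...,1].astype(int),h[...,2].astype(int)
    print(n,"H V",cx-w,V[cy,cx-w:cx+w+1]);print("  S",S[cy,cx-w:cx+w+1])
    print(n,"vert V",cy-w,V[cy-w:cy+w+1,cx]);print("  S",S[cy-w:cy+w+1,cx])
    m=cv2.inRange(h,(25,70,60),(35,255,255));m[:cy-28]=0;m[cy+28:]=0;m[:,:cx-28]=0;m[:,cx+28:]=0
    c=max(cv2.findContours(m,0,1)[0],key=cv2.contourArea);e=cv2.fitEllipse(c);print("cheese",e,ray(n,e[0],62))
for n in("top","scene"):
    t=np.linspace(0,2*np.pi,721)
    for r in(65,70):
        p=proj(n,np.c_[521.6+r*np.cos(t),-19.7+r*np.sin(t),0*t+100]);print(n,r,p.min(0),p.max(0))
```

```text
top H V 298 [110 143 164 163 144 132 145 137 128 163 184 189 187 188 189 188 189 188 189 188 188 188 189 188 189 188 188 189 187 186 189 189 189 188 188 189 188 189 189 190 187 188 187 188 188 189 189 180 148 110 136 164 168 168
 166 161 145 143 154]
  S [130 182 191 192 177 106  56  50 100 117 107 104 104 106 104 103 103 103 104 103 100 102 101 102 100 102  99  98 101 101 100  98 101  99 102 100  99 100  98  98  98  99 101  98  99  98  97 102 110  83  51  75 132 182
 192 174 111  48  30]
top vert V 243 [156 157 157 154 155 157 159 128  87  72 113 168 186 188 187 189 189 186 188 189 188 187 188 186 190 187 189 189 187 186 189 188 187 189 188 189 188 188 186 189 189 187 187 186 188 189 188 186 182 160 155 134  92  84
 125 157 165 159 147]
  S [ 28  26  31  25  28  28  30  34  32  53  99 114 110 110 109 108 105 107 106 101 103 106 104 103 101 104 101 100 102 101 101  98  98  98  96 100  96  95  96  94  94  94  93  93  95  92  91  90  95 100  59  30  33  85
 157 188 189 188 184]
cheese ((326.2981872558594, 272.5118103027344), (37.45686721801758, 39.319786071777344), 71.13201904296875) [
[... 617 characters left out ...]
 82  81  80  83  82  81  83  85 147 166 167 168 170 167 169 169 165 169 170 170 169 169 170 169 166 168 158 144  89  84  82  84  80  84  84  88  85
  86  80  81  81  83  86  85]
  S [ 16  18  17  18  14  18  17  15  18  15  17  14  15  16  16  20  17  22  19  19  28  22  16  22  39  92 111 113 109 105 105 110 110 110 106 107 110 107 103 107 106 109 108  86  28  17  21  22  24  22  24  24  29  18
  21  22  22  22  28  15  21]
cheese ((292.208740234375, 255.18698120117188), (9.365567207336426, 11.946619987487793), 67.55435943603516) [488.9 -32.2  62. ]
top 65 [305.  251.1] [348.2 293.9]
top 70 [303.3 249.5] [349.8 295.6]
scene 65 [280.  235.7] [323.6 263.9]
scene 70 [278.3 234.7] [325.3 265.1]
```

Both views agree once the edges are read properly: the mould is at about (525.5, −19.8). I'll shift slightly and lower.

```bash
python3 -m creep '[-0.08,0.03,0,0,0,0,1,-0.08,0.03,0.3,0,0,0,1,-0.08,0.03,0.6,0,0,0,1,-0.08,0.03,0.8,0,0,0,1,-0.08,0.03,0.95,0,0,0,1]'
python3 -m creep '[0,0,0.1,0,0,0,1,0,0,0.2,0,0,0,1,0,0,0.3,0,0,0,1,0,0,0.35,0,0,0,1,0,0,0.35,0,0,0,1]'
```

```text
time: 5.92
tool_pos: [525.0, -19.7, 114.2]
tcp_rot: [-0.156, 0.988, -0.0, -0.001]
wrist_force: [-0.2, -0.4, -2.4]
opening: 0.398
time: 6.33
tool_pos: [525.0, -19.1, 101.0]
tcp_rot: [-0.156, 0.988, -0.0, -0.0]
wrist_force: [0.0, -0.4, -2.2]
opening: 0.397
```

```bash
python3 -m creep '[0,0,0.08,0,0,0,1,0,0,0.16,0,0,0,1,0,0,0.2,0,0,0,1,0,0,0.25,0,0,0,1,0,0,0.25,0,0,0,1]'
python3 -m creep '[0,0,0.05,0,0,0,1,0,0,0.1,0,0,0,1,0,0,0.1,0,0,0,1]'
python3 -m creep '[0,0,0.05,0,0,0,1,0,0,0.1,0,0,0,1,0,0,0.1,0,0,0,1]'
```

```text
time: 6.75
tool_pos: [524.9, -19.2, 90.9]
tcp_rot: [-0.156, 0.988, 0.0, -0.0]
wrist_force: [-0.1, 0.2, -3.8]
opening: 0.399
time: 7.0
tool_pos: [524.9, -19.1, 86.9]
tcp_rot: [-0.156, 0.988, 0.0, -0.0]
wrist_force: [0.0, 0.5, -3.1]
opening: 0.401
time: 7.25
tool_pos: [525.4, -19.1, 85.9]
tcp_rot: [-0.157, 0.988, -0.0, 0.0]
wrist_force: [-6.0, 2.0, 13.2]
opening: 0.4
```

Contact is at lid underside ≈ 64 mm, inside the expected cheese range. Releasing and retreating up.

```bash
python3 -m creep '[0,0,-0.03,0,0,0,-0.3,0,0,-0.03,0,0,0,-0.3,0,0,-0.03,0,0,0,-0.3,0,0,-0.03,0,0,0,-0.3,0,0,-0.4,0,0,0,-0.3]'
python3 -m creep '[0,0,-0.6,0,0,0,-0.3,0,0,-1.4,0,0,0,-0.3,0,0,-2.2,0,0,0,-0.3,0,0,-3.0,0,0,0,-0.3,0,0,-3.8,0,0,0,-0.3]'
python3 -m creep '[0,-0.9,-0.4,0,0,0,1,0,-1.9,-0.8,0,0,0,1,0,-2.8,-1.2,0,0,0,1,0,-3.6,-1.6,0,0,0,1,0,-4.2,-2,0,0,0,1]'
python3 - <<'E'
from h import *
im=grab_frame("scene")[:,:,::-1];im2=grab_frame("top")[:,:,::-1];cv2.imwrite("pics/s3f.png",im);cv2.imwrite("pics/t3f.png",im2)
a=cv2.resize(im[140:300,220:380],(400,400));b=cv2.resize(im2[230:360,240:370],(400,400))
cv2.imwrite("pics/m3.png",np.hstack([a,b]))
E
```

```text
time: 7.67
tool_pos: [523.2, -19.5, 96.8]
tcp_rot: [-0.156, 0.988, 0.0, -0.003]
wrist_force: [-0.9, 0.2, 0.1]
opening: 0.648
time: 8.08
tool_pos: [524.9, -19.3, 252.6]
tcp_rot: [-0.156, 0.988, -0.0, -0.0]
wrist_force: [0.5, -0.8, -1.4]
opening: 0.652
time: 8.5
tool_pos: [577.4, -181.3, 331.5]
tcp_rot: [-0.156, 0.988, -0.0, -0.0]
wrist_force: [0.5, -0.4, 0.2]
opening: 0.001
```

View pics/m3.png

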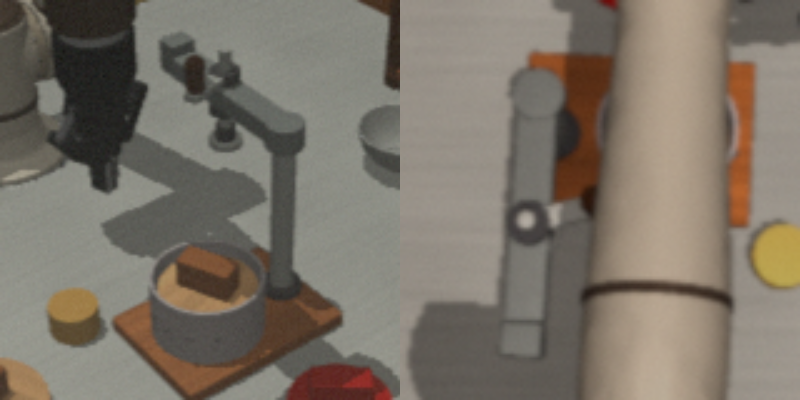

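The left half shows the lid lying flat inside the mould at crop (207,280), below the rim. The right half shows the post at (137,92), the beam end at (123,338) and the screw at (128,222). Next is the swing.

Run:
```python
from h import *
np.set_printoptions(precision=2,suppress=True)
k=130/400
g=lambda x,y,z:ray("top",(240+(x+.5)*k-.5,230+(y+.5)*k-.5),z)[:2]
post=g(137,92,270);end=g(123.5,338.5,285);scr=g(128,222,335);kn=g(193,200,329)
m=np.array([525.5,-19.8]);print(post,end,scr,kn,"dists",np.linalg.norm(post-end),np.linalg.norm(post-m),np.linalg.norm(post-scr))
print("scene check post, end",proj("scene",np.r_[post,270]),"obs",220+287/2.5,140+128/2.5,proj("scene",np.r_[end,285]),"obs",220+177/2.5,140+42/2.5)
u=(end-post);th0=np.arctan2(u[1],u[0])%(2*np.pi);v=m-post;th1=np.arctan2(v[1],v[0])%(2*np.pi);print(np.degrees([th0,th1]))
s=status.observe();r=R.from_quat(s["tcp_rot"]);off=40
pt=lambda th,o,rad=180:post+rad*np.array([np.cos(th),np.sin(th)])-o*np.array([-np.sin(th),np.cos(th)])
p0=np.r_[pt(th0,60),380];print("start",p0,"delta",delta(p0))
q=pt(th0,34);print("touch rel",r.inv().apply(np.r_[q,380]-p0)/40)
for th in np.linspace(th0,th1,9): print(np.degrees(th),pt(th,34),r.inv().apply(np.r_[pt(th,34)-q,0])/40)
```

```text
[530.65  96.39] [314.76 101.21] [409.74  96.21] [429.53  42.56] dists 215.95067168563043 116.30144092786101 120.9140594873595
scene check post, end [334.45 188.94] obs 334.8 191.2 [290.14 155.42] obs 290.8 156.8
[178.72 267.46]
start [352.04 160.4  380.  ] delta [ 2.78  9.88 -1.21]
touch rel [ 0.21 -0.61  0.  ]
178.7190991868392 [351.46 134.4 ] [0. 0. 0.]
189.81175637190563 [347.49  99.22] [ 0.36 -0.81  0.  ]
200.9044135569721 [350.37  63.92] [ 0.56 -1.67  0.  ]
211.99707074203855 [359.98  29.84] [ 0.59 -2.55  0.01]
223.089727927105 [375.98  -1.75] [ 0.45 -3.43  0.01]
234.18238511217143 [397.75 -29.67] [ 0.15 -4.26  0.01]
245.2750422972379 [424.48 -52.89] [-0.31 -5.02  0.02]
256.3676994823044 [455.19 -70.53] [-0.91 -5.67  0.02]
267.4603566673708 [488.71 -81.93] [-1.62 -6.2   0.02]
```

```bash
python3 -m creep '[0,0.2,-0.8,0,0,0,1,0,0.6,-1.4,0,0,0,1,0.2,1.5,-1.5,0,0,0,1,0.5,2.4,-1.5,0,0,0,1,0.7,3.3,-1.5,0,0,0,1]'
python3 -m creep '[0.3,0.9,0,0,0,0,1,0.6,1.8,0,0,0,0,1,0.8,2.7,0,0,0,0,1,1.0,3.6,0,0,0,0,1,1.2,4.5,0,0,0,0,1]'
python3 - <<'E'
from h import *
np.set_printoptions(precision=2,suppress=True)
post=np.array([530.65,96.39]);th0,th1=np.radians([178.72,267.46])
pt=lambda th,o,rad=165:post+rad*np.array([np.cos(th),np.sin(th)])-o*np.array([-np.sin(th),np.cos(th)])
print(delta(np.r_[pt(th0,60),380]))
r=R.from_quat(status.observe()["tcp_rot"]);q=pt(th0,60)
for th in np.linspace(th0,th1,13): print(np.degrees(th),pt(th,34),r.inv().apply(np.r_[pt(th,34)-q,0])/40)
E
```

```text
time: 9.02
tool_pos: [508.3, -60.6, 390.7]
tcp_rot: [-0.156, 0.988, 0.0, -0.0]
wrist_force: [-0.3, 1.0, 0.5]
opening: -0.002
time: 9.43
tool_pos: [406.5, 95.8, 390.6]
tcp_rot: [-0.156, 0.988, 0.0, -0.0]
wrist_force: [0.6, 1.8, 0.2]
opening: 0.002
[0.44 1.83 0.27]
178.72 [366.45 134.07] [ 0.21 -0.61 -0.  ]
186.115 [362.97 112.62] [ 0.46 -1.1  -0.  ]
193.51 [362.27  90.9 ] [ 0.65 -1.61 -0.  ]
200.905 [364.38  69.28] [ 0.76 -2.14 -0.  ]
208.29999999999998 [369.25  48.1 ] [ 0.81 -2.68 -0.  ]
215.695 [376.81  27.73] [ 0.79 -3.22 -0.  ]
223.09 [386.93   8.5 ] [ 0.7  -3.76 -0.  ]
230.48499999999999 [399.43  -9.27] [ 0.54 -4.28 -0.  ]
237.88000000000002 [414.12 -25.28] [ 0.31 -4.77 -0.  ]
245.27499999999998 [430.75 -39.26] [ 0.02 -5.23 -0.  ]
252.67000000000002 [449.04 -50.99] [-0.32 -5.65 -0.  ]
260.065 [468.69 -60.27] [-0.71 -6.02 -0.  ]
267.46 [489.37 -66.94] [-1.15 -6.34 -0.  ]
```

```bash
python3 -m creep '[0.2,0.9,0,0,0,0,1,0.44,1.83,0.3,0,0,0,1,0.44,1.83,1.0,0,0,0,1,0.44,1.83,1.6,0,0,0,1,0.44,1.83,2.0,0,0,0,1]'
python3 -m creep '[0,0,0.6,0,0,0,1,0,0,1.2,0,0,0,1,0,0,1.6,0,0,0,1,0,0,1.6,0,0,0,1,0,0,1.6,0,0,0,1]'
python3 - <<'E'
from h import *
print(delta([367.04,160.06,246]),status.observe()["tool_pos"])
E
```

```text
time: 9.85
tool_pos: [366.8, 159.1, 308.3]
tcp_rot: [-0.158, 0.987, -0.0, -0.002]
wrist_force: [0.5, -0.4, -0.5]
opening: 0.003
time: 10.27
tool_pos: [368.5, 158.4, 246.7]
tcp_rot: [-0.157, 0.988, -0.001, -0.001]
wrist_force: [0.1, 0.6, 1.9]
opening: 0.004
[0.02172385 0.05146987 0.01866183] [368.50441651 158.37250266 246.74751329]
```

```bash
python3 -m creep '[0.1,-0.3,0,0,0,0,1,0.21,-0.61,0,0,0,0,1,0.34,-0.85,0,0,0,0,1,0.46,-1.1,0,0,0,0,1,0.56,-1.35,0,0,0,0,1]'
python3 -m creep '[0.09,-0.26,0,0,0,0,1,0.15,-0.52,0,0,0,0,1,0.2,-0.79,0,0,0,0,1,0.23,-1.06,0,0,0,0,1,0.25,-1.33,0,0,0,0,1]'
```

```text
time: 10.68
tool_pos: [367.2, 103.8, 249.1]
tcp_rot: [-0.157, 0.988, 0.005, 0.005]
wrist_force: [3.3, 10.5, -4.7]
opening: -0.001
time: 11.1
tool_pos: [374.9, 50.3, 249.6]
tcp_rot: [-0.157, 0.988, 0.005, 0.006]
wrist_force: [3.0, 14.0, -1.7]
opening: -0.0
```

```bash
python3 -m creep '[0,-0.27,0,0,0,0,1,-0.02,-0.54,0,0,0,0,1,-0.06,-0.81,0,0,0,0,1,-0.11,-1.08,0,0,0,0,1,-0.19,-1.34,0,0,0,0,1]'
python3 -m creep '[-0.08,-0.26,0,0,0,0,1,-0.19,-0.51,0,0,0,0,1,-0.31,-0.75,0,0,0,0,1,-0.45,-0.98,0,0,0,0,1,-0.6,-1.21,0,0,0,0,1]'
```

```text
time: 11.52
tool_pos: [396.9, 0.6, 249.0]
tcp_rot: [-0.156, 0.988, 0.004, 0.004]
wrist_force: [-1.9, 13.2, -0.5]
opening: -0.001
time: 11.93
tool_pos: [432.2, -38.9, 247.9]
tcp_rot: [-0.156, 0.988, 0.003, 0.0]
wrist_force: [-6.1, 12.2, 1.1]
opening: 0.002
```

```bash
python3 -m creep '[-0.17,-0.22,0,0,0,0,1,-0.34,-0.42,0,0,0,0,1,-0.53,-0.61,0,0,0,0,1,-0.73,-0.79,0,0,0,0,1,-0.73,-0.79,0,0,0,0,1]'
python3 -m creep '[-0.1,-0.07,0,0,0,0,1,-0.2,-0.15,0,0,0,0,1,-0.2,-0.15,0,0,0,0,1]'
python3 -m creep '[-0.1,-0.07,0,0,0,0,1,-0.2,-0.15,0,0,0,0,1,-0.2,-0.15,0,0,0,0,1]'
```

```text
time: 12.35
tool_pos: [469.8, -61.5, 247.2]
tcp_rot: [-0.156, 0.988, 0.001, -0.001]
wrist_force: [-2.0, 2.2, -0.9]
opening: -0.002
time: 12.6
tool_pos: [477.8, -64.2, 247.1]
tcp_rot: [-0.156, 0.988, 0.002, -0.002]
wrist_force: [-5.5, 4.9, -0.3]
opening: -0.005
time: 12.85
tool_pos: [486.7, -67.5, 246.8]
tcp_rot: [-0.156, 0.988, 0.002, -0.003]
wrist_force: [-6.2, 5.1, -0.6]
opening: -0.006
```

```bash
python3 -m creep '[-0.07,-0.03,0,0,0,0,1,-0.12,-0.05,0,0,0,0,1,-0.12,-0.05,0,0,0,0,1]'
python3 -m creep '[-0.07,-0.03,0,0,0,0,1,-0.12,-0.05,0,0,0,0,1,-0.12,-0.05,0,0,0,0,1]'
python3 -m creep '[-0.07,-0.03,0,0,0,0,1,-0.12,-0.05,0,0,0,0,1,-0.12,-0.05,0,0,0,0,1]'
```

```text
time: 13.1
tool_pos: [491.0, -68.2, 246.8]
tcp_rot: [-0.156, 0.988, 0.002, -0.004]
wrist_force: [-7.8, 4.4, -0.8]
opening: -0.003
time: 13.35
tool_pos: [493.8, -68.6, 246.7]
tcp_rot: [-0.156, 0.988, 0.002, -0.007]
wrist_force: [-13.8, 7.0, 2.8]
opening: -0.0
time: 13.6
tool_pos: [493.9, -68.8, 246.7]
tcp_rot: [-0.156, 0.988, 0.003, -0.012]
wrist_force: [-27.3, 11.2, 12.4]
opening: -0.004
```

The force rose to 27 N while the position held, so the arm is at its stop. I'll back off, move clear and look.

```bash
python3 -m creep '[0.3,0.1,0,0,0,0,1,0.9,0.3,0,0,0,0,1,1.2,-0.3,-0.6,0,0,0,1,1.2,-1.2,-1.4,0,0,0,1,1.2,-2,-2,0,0,0,1]'
python3 -m creep '[0,-0.9,-0.4,0,0,0,1,0,-1.8,-0.8,0,0,0,1,0,-2.7,-1.2,0,0,0,1,0,-3.6,-1.6,0,0,0,-1,0,-4.2,-1.6,0,0,0,-1]'
python3 - <<'E'
from h import *
im=grab_frame("scene")[:,:,::-1];im2=grab_frame("top")[:,:,::-1];cv2.imwrite("pics/s4f.png",im);cv2.imwrite("pics/t4f.png",im2)
a=cv2.resize(im[140:290,220:370],(400,400),interpolation=cv2.INTER_CUBIC);b=cv2.resize(im2[200:320,260:380],(400,400),interpolation=cv2.INTER_CUBIC)
cv2.imwrite("pics/m4.png",np.hstack([a,b]));print(status.observe()["tool_pos"])
E
```

```text
time: 14.02
tool_pos: [482.0, -157.8, 327.9]
tcp_rot: [-0.157, 0.988, -0.001, 0.002]
wrist_force: [2.2, 0.4, 1.0]
opening: -0.001
time: 14.43
tool_pos: [535.4, -320.7, 393.5]
tcp_rot: [-0.155, 0.988, -0.003, 0.003]
wrist_force: [-0.1, -0.4, -0.2]
opening: 0.271
[ 534.98280974 -320.15816666  388.76811731]
```

View pics/m4.png

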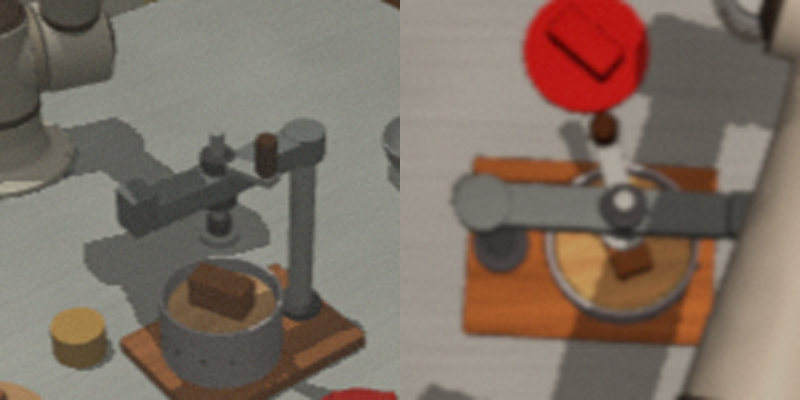

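Run:
```python
from h import *
np.set_printoptions(precision=1,suppress=True)
t=cv2.imread("pics/t4f.png");s=cv2.imread("pics/s4f.png")
def dark(im,x0,x1,y0,y1):
    h=cv2.cvtColor(im[y0:y1,x0:x1],cv2.COLOR_BGR2HSV);m=cv2.inRange(h,(0,90,15),(14,255,105))
    n,l,st,c=cv2.connectedComponentsWithStats(m);i=1+st[1:,4].argmax();return c[i]+[x0,y0],st[i]
k1,a=dark(t,308,335,226,250);k2,b=dark(s,308,332,180,212);print(k1,a,k2,b)
kt=ray("top",k1,326);print("knob top view",kt,"proj to scene at 308:",proj("scene",np.r_[kt[:2],308]))
print("scene knob@308",ray("scene",k2,308))
f=lambda x,y:(260+(x+.5)*.3-.5,200+(y+.5)*.3-.5)
print("rod",ray("top",f(225,199),338),"ring",ray("top",f(224,207),292),"post",ray("top",f(82,202),270))
```

```text
[320.6 237.6] [ 9  7  8 10 60] [319.  192.2] [ 9 11  6  4 18]
knob top view [581.3  -2.3 326. ] proj to scene at 308: [319.5 197.8]
scene knob@308 [559.7  14.1 308. ]
rod [521.5 -20.2 338. ] ring [522.6 -19.7 292. ] post [528.8  96.2 270. ]
```

The picture shows the beam across the mould over the lid, with the screw at top-crop (625,200) and the knob at (604,128). The knob is at (581,−2) and the axis near (524,−20), which fits the 60 mm crank. Moving above the knob.

```bash
python3 -m creep '[-0.2,0.9,0,0,0,0,-0.3,-0.5,1.8,0,0,0,0,-0.3,-0.8,2.7,0,0,0,0,-0.3,-1.1,3.6,0,0,0,0,-0.3,-1.4,4.5,0,0,0,0,-0.3]'
python3 - <<'E'
from h import *
print(delta([581.3,-2.3,375]))
E
```

```text
time: 14.95
tool_pos: [531.2, -126.3, 389.6]
tcp_rot: [-0.156, 0.988, -0.0, 0.001]
wrist_force: [1.2, 0.3, -0.5]
opening: 0.651
[-2.14649298  2.56278797  0.36667786]
```

```bash
python3 -m creep '[-0.7,0.8,0,0,0,0,-0.3,-1.4,1.6,0,0,0,0,-0.3,-2.0,2.4,0,0,0,0,-0.3,-2.15,2.56,0,0,0,0,-0.3,-2.15,2.56,0.3,0,0,0,-0.3]'
python3 -m creep '[0,0,0,0,0,0,-0.3,0,0,0,0,0,0,-0.3]'
python3 - <<'E'
from h import *
print(delta([581.3,-2.3,296]),status.observe()["tool_pos"])
im=grab_frame("scene")[:,:,::-1];cv2.imwrite("pics/s5.png",cv2.resize(im[130:250,260:380],None,fx=5,fy=5,interpolation=cv2.INTER_CUBIC))
E
```

```text
time: 15.37
tool_pos: [583.7, -1.0, 378.9]
tcp_rot: [-0.159, 0.987, -0.0, 0.003]
wrist_force: [0.7, -0.5, 0.4]
opening: 0.648
time: 15.53
tool_pos: [581.8, -4.0, 376.7]
tcp_rot: [-0.157, 0.988, -0.0, -0.0]
wrist_force: [0.4, -0.2, 0.7]
opening: 0.648
[-0.00330432  0.04571421  2.01721667] [581.77518448  -4.04636693 376.68919699]
```

View pics/s5.png

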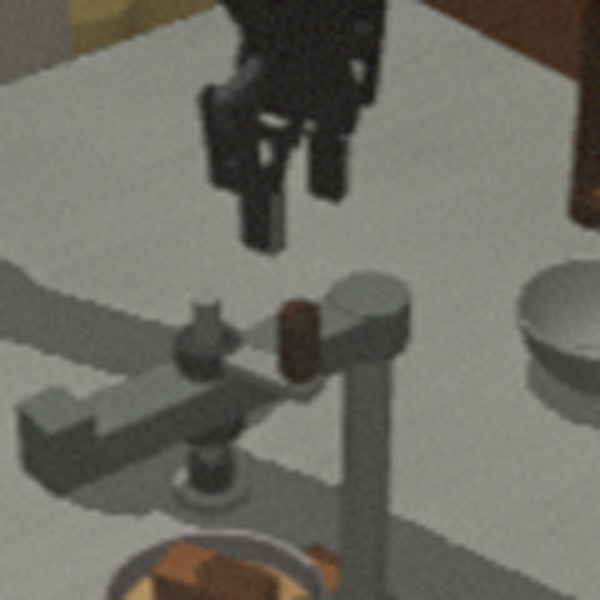

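The fingers at (262,250) and (328,200) straddle the knob's line at (298,340). Descending and gripping.

```bash
python3 -m creep '[0,0.04,0.7,0,0,0,-0.3,0,0.04,1.4,0,0,0,-0.3,0,0.04,1.8,0,0,0,-0.3,0,0.04,2.0,0,0,0,-0.3,0,0.04,2.0,0,0,0,-0.3]'
python3 -m creep '[0,0,0,0,0,0,1,0,0,0,0,0,0,1,0,0,0,0,0,0,1,0,0,0,0,0,0,1,0,0,0,0,0,0,1]'
```

```text
time: 16.0
tool_pos: [581.3, -3.3, 295.4]
tcp_rot: [-0.156, 0.988, -0.0, -0.001]
wrist_force: [0.1, -0.0, -0.4]
opening: 0.645
time: 16.42
tool_pos: [583.0, -2.8, 298.6]
tcp_rot: [-0.156, 0.988, -0.001, 0.002]
wrist_force: [0.2, -0.1, 4.5]
opening: 0.256
```

Run:
```python
from h import *
np.set_printoptions(precision=2,suppress=True)
s=status.observe();r=R.from_quat(s["tcp_rot"]);P=s["tool_pos"];print(P,s["wrist_force"])
d=P[:2]-[524,-19.8];print("radius",np.hypot(*d),np.degrees(np.arctan2(d[1],d[0])))
v=P[:2]-np.array([528.8,96.2]);c=r.inv().apply(np.r_[d,0])
a0=np.arctan2(c[1],c[0]);print("angle in tool frame",np.degrees(a0))
# clockwise from above = increasing angle in tool frame (z down); rows of 24 deg, units, cumulative per 5-row call
for call in range(3):
    b=a0+np.radians(120*call)
    print([[round(float(60/40*(np.cos(b+x)-np.cos(b))),2),round(float(60/40*(np.sin(b+x)-np.sin(b))),2)] for x in np.radians([24,48,72,96,120])])
```

```text
[582.96  -2.84 298.6 ] [ 0.21 -0.06  4.46]
radius 61.34737198067826 16.0532181660691
angle in tool frame -178.06317361445699
[[0.15, -0.61], [0.53, -1.1], [1.08, -1.39], [1.71, -1.43], [2.29, -1.22]]
[[0.45, 0.43], [0.68, 1.01], [0.66, 1.63], [0.39, 2.2], [-0.09, 2.6]]
[[-0.6, 0.17], [-1.22, 0.09], [-1.75, -0.24], [-2.1, -0.76], [-2.2, -1.37]]
```

```bash
python3 -m creep '[0.15,-0.61,0,0,0,0,1,0.53,-1.1,0,0,0,0,1,1.08,-1.39,0,0,0,0,1,1.71,-1.43,0,0,0,0,1,2.29,-1.22,0,0,0,0,1]'
```

```text
time: 16.83
tool_pos: [511.9, -78.5, 298.5]
tcp_rot: [-0.156, 0.988, -0.001, 0.004]
wrist_force: [4.2, 8.2, 9.3]
opening: 0.258
```

```bash
python3 -m creep '[0.45,0.43,0,0,0,0,1,0.68,1.01,0,0,0,0,1,0.66,1.63,0,0,0,0,1,0.39,2.2,0,0,0,0,1,-0.09,2.6,0,0,0,0,1]'
python3 -m creep '[-0.6,0.17,0,0,0,0,1,-1.22,0.09,0,0,0,0,1,-1.75,-0.24,0,0,0,0,1,-2.1,-0.76,0,0,0,0,1,-2.2,-1.37,0,0,0,0,1]'
```

```text
time: 17.25
tool_pos: [481.5, 22.7, 298.7]
tcp_rot: [-0.157, 0.988, -0.001, 0.003]
wrist_force: [10.8, -13.4, -3.3]
opening: 0.254
time: 17.67
tool_pos: [582.6, -2.6, 298.5]
tcp_rot: [-0.157, 0.988, -0.001, -0.001]
wrist_force: [-10.5, -0.1, 12.6]
opening: 0.256
```

Run:
```python
from h import *
for z in(120,140,160,180,200): print(z,proj("scene",[524.5,-19.8,z]))
im=grab_frame("scene")[:,:,::-1];cv2.imwrite("pics/s6.png",np.hstack([cv2.resize(i[170:270,265:345],(400,500),interpolation=cv2.INTER_CUBIC) for i in(cv2.imread("pics/s4f.png"),im)]))
```

```text
120 [302.28317737 244.61373953]
140 [302.16529088 239.33941912]
160 [302.04532974 233.97227742]
180 [301.9232387  228.50984238]
200 [301.79896052 222.94955338]
```

View pics/s6.png

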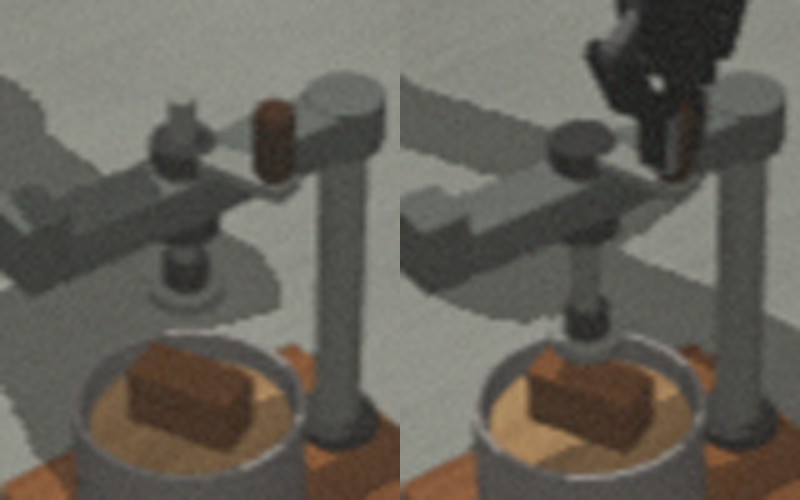

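The right half shows the foot at crop (588,345), about 36 mm lower after one turn and roughly 15–20 mm above the block. I'll continue in shorter arcs with force checks.

```bash
python3 - <<'E'
import numpy as np
a=np.radians(-178.06)
for k in range(5):
    b=a+np.radians(72*k);R0=60 if k==0 else 59
    print([[round(float(v),2) for v in ((59*np.cos(b+x)-R0*np.cos(b))/40,(59*np.sin(b+x)-R0*np.sin(b))/40)] for x in np.radians([24,48,72])], "mid36",[[round(float(v),2) for v in ((59*np.cos(b+x)-R0*np.cos(b))/40,(59*np.sin(b+x)-R0*np.sin(b))/40)] for x in np.radians([18,36,54])])
E
python3 -m creep '[0.17,-0.6,0,0,0,0,1,0.54,-1.08,0,0,0,0,1,1.08,-1.37,0,0,0,0,1,1.08,-1.37,0,0,0,0,1]'
```

```text
[[0.17, -0.59], [0.55, -1.08], [1.09, -1.37]] mid36 [[0.11, -0.45], [0.34, -0.86], [0.67, -1.17]]
[[0.61, -0.04], [1.19, 0.17], [1.63, 0.59]] mid36 [[0.46, -0.06], [0.91, 0.03], [1.31, 0.25]]
[[0.23, 0.57], [0.21, 1.18], [-0.06, 1.73]] mid36 [[0.2, 0.42], [0.25, 0.88], [0.16, 1.33]]
[[-0.47, 0.39], [-1.06, 0.56], [-1.67, 0.48]] mid36 [[-0.34, 0.32], [-0.76, 0.51], [-1.21, 0.57]]
[[-0.52, -0.32], [-0.86, -0.83], [-0.97, -1.44]] mid36 [[-0.4, -0.22], [-0.72, -0.56], [-0.91, -0.98]]
time: 18.05
tool_pos: [556.8, -70.2, 298.6]
tcp_rot: [-0.155, 0.988, -0.001, 0.002]
wrist_force: [-2.0, -4.0, 5.6]
opening: 0.253
```

```bash
cat > f.py <<'E'
from h import *
s=status.observe();d=s["tool_pos"][:2]-np.array([524,-19.8]);F=s["wrist_force"][:2];u=d/np.hypot(*d);t=np.array([u[1],-u[0]])
print("ang %.1f r %.1f resist(tang) %.1f radial-in %.1f Fz %.1f"%(np.degrees(np.arctan2(d[1],d[0])),np.hypot(*d),-F@t,-F@u,s["wrist_force"][2]))
E
python3 -m creep '[0.61,-0.04,0,0,0,0,1,1.19,0.17,0,0,0,0,1,1.63,0.59,0,0,0,0,1,1.63,0.59,0,0,0,0,1]'; python3 f.py
python3 -m creep '[0.2,0.42,0,0,0,0,1,0.25,0.88,0,0,0,0,1,0.25,0.88,0,0,0,0,1]';python3 f.py
```

```text
time: 18.38
tool_pos: [486.1, -65.4, 298.6]
tcp_rot: [-0.156, 0.988, -0.0, 0.001]
wrist_force: [-5.1, -1.8, 7.9]
opening: 0.252
ang -129.8 r 59.3 resist(tang) -2.8 radial-in -4.7 Fz 7.9
time: 18.63
tool_pos: [466.7, -34.3, 298.5]
tcp_rot: [-0.157, 0.988, -0.0, -0.0]
wrist_force: [-7.0, 1.7, 11.3]
opening: 0.253
ang -165.8 r 59.1 resist(tang) -3.4 radial-in -6.4 Fz 11.3
```

```bash
python3 -m creep '[0.06,0.22,0,0,0,0,1,0.03,0.46,0,0,0,0,1,-0.05,0.68,0,0,0,0,1,-0.17,0.86,0,0,0,0,1]'; python3 f.py
python3 -m creep '[-0.24,0.25,0,0,0,0,1,-0.47,0.39,0,0,0,0,1]'; python3 f.py
python3 - <<'E'
from h import *
im=grab_frame("scene")[:,:,::-1];cv2.imwrite("pics/s7.png",cv2.resize(im[190:270,270:340],(525,600),interpolation=cv2.INTER_CUBIC))
E
```

```text
time: 18.97
tool_pos: [467.7, 0.1, 298.6]
tcp_rot: [-0.157, 0.988, -0.001, 0.005]
wrist_force: [7.4, -7.8, 1.9]
opening: 0.255
ang 160.5 r 59.7 resist(tang) 4.9 radial-in 9.6 Fz 1.9
time: 19.13
tool_pos: [479.3, 19.8, 298.6]
tcp_rot: [-0.157, 0.988, -0.002, 0.002]
wrist_force: [1.6, -7.1, 6.7]
opening: 0.255
ang 138.5 r 59.8 resist(tang) 4.3 radial-in 5.9 Fz 6.7
```

View pics/s7.png

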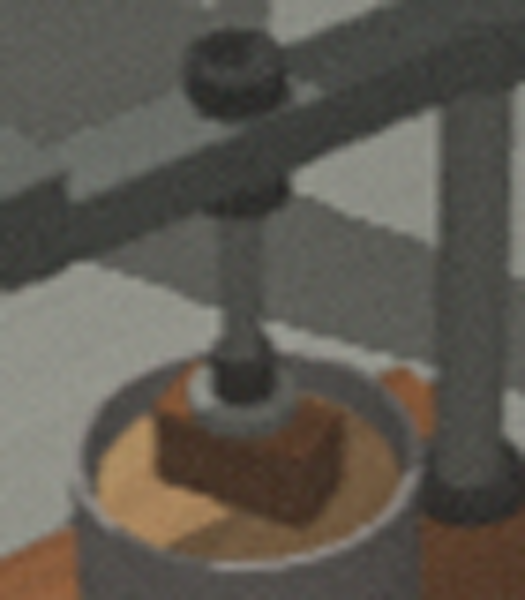

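The picture shows the foot at (240,400), on or just meeting the grip block's top near its centre. I'll keep turning in small steps and feel for tightness.

```bash
python3 -m creep '[-0.29,0.12,0,0,0,0,1,-0.59,0.17,0,0,0,0,1]'; python3 f.py
python3 -m creep '[-0.31,-0.01,0,0,0,0,1,-0.61,-0.08,0,0,0,0,1]'; python3 f.py
python3 -m creep '[-0.28,-0.13,0,0,0,0,1,-0.52,-0.32,0,0,0,0,1]'; python3 f.py
```

```text
time: 19.35
tool_pos: [497.7, 34.0, 298.5]
tcp_rot: [-0.157, 0.988, -0.001, 0.0]
wrist_force: [-5.6, -2.3, 10.4]
opening: 0.254
ang 116.1 r 59.9 resist(tang) 6.1 radial-in -0.4 Fz 10.4
time: 19.52
tool_pos: [522.2, 40.2, 298.6]
tcp_rot: [-0.157, 0.988, 0.001, 0.001]
wrist_force: [-5.4, 2.8, 9.6]
opening: 0.249
ang 91.7 r 60.1 resist(tang) 5.3 radial-in -3.0 Fz 9.6
time: 19.68
tool_pos: [547.3, 35.8, 298.6]
tcp_rot: [-0.157, 0.988, 0.002, 0.003]
wrist_force: [-2.1, 7.8, 9.6]
opening: 0.256
ang 67.3 r 60.3 resist(tang) 5.0 radial-in -6.3 Fz 9.6
```

```bash
python3 -m creep '[-0.2,-0.24,0,0,0,0,1,-0.36,-0.5,0,0,0,0,1]'; python3 f.py
python3 -m creep '[-0.08,-0.3,0,0,0,0,1]'; python3 f.py
python3 -m creep '[-0.04,-0.3,0,0,0,0,1]'; python3 f.py
```

```text
time: 19.85
tool_pos: [568.3, 21.5, 298.6]
tcp_rot: [-0.158, 0.987, 0.002, 0.004]
wrist_force: [-0.5, 6.7, 9.3]
opening: 0.256
ang 43.0 r 60.6 resist(tang) 5.3 radial-in -4.2 Fz 9.3
time: 19.93
tool_pos: [576.0, 11.3, 298.6]
tcp_rot: [-0.158, 0.987, 0.002, 0.005]
wrist_force: [3.8, 7.6, 7.5]
opening: 0.253
ang 30.9 r 60.6 resist(tang) 4.5 radial-in -7.2 Fz 7.5
time: 20.02
tool_pos: [581.3, 0.2, 298.6]
tcp_rot: [-0.158, 0.987, 0.002, 0.005]
wrist_force: [-0.0, 12.3, 10.2]
opening: 0.255
ang 19.2 r 60.7 resist(tang) 11.6 radial-in -4.0 Fz 10.2
```

```bash
python3 -m creep '[0,-0.08,0,0,0,0,1,0,-0.08,0,0,0,0,1]'; python3 f.py
```

```text
time: 20.18
tool_pos: [582.0, -2.0, 298.7]
tcp_rot: [-0.157, 0.988, 0.003, 0.005]
wrist_force: [2.3, 11.6, 8.8]
opening: 0.253
ang 17.1 r 60.7 resist(tang) 10.4 radial-in -5.6 Fz 8.8
```

```bash
python3 -m creep '[0.01,-0.08,0,0,0,0,1,0.01,-0.08,0,0,0,0,1]'; python3 f.py
```

```text
time: 20.35
tool_pos: [582.5, -3.6, 298.7]
tcp_rot: [-0.158, 0.987, 0.004, 0.006]
wrist_force: [0.7, 15.2, 9.1]
opening: 0.256
ang 15.5 r 60.7 resist(tang) 14.5 radial-in -4.7 Fz 9.1
```

Tight: resistance climbs 5 → 10 → 14.5 N with hardly any motion. I'll relieve the load, open and retreat straight up.

```bash
python3 -m creep '[0,0.08,0,0,0,0,1,0,0.08,0,0,0,0,-0.3,0,0.08,0,0,0,0,-0.3,0,0.08,0,0,0,0,-0.3,0,0.08,0,0,0,0,-0.3]'
python3 -m creep '[0,0,-0.3,0,0,0,-0.3,0,0,-1,0,0,0,-0.3,0,0,-1.8,0,0,0,-0.3,0,0,-2.6,0,0,0,-0.3,0,0,-3,0,0,0,-0.3]'
python3 -m creep '[0,-0.9,0,0,0,0,-0.3,0,-1.8,0,0,0,0,-0.3,0,-2.7,0,0,0,0,-0.3,0,-3.6,0,0,0,0,-0.3,0,-4.5,0,0,0,0,-0.3]'
python3 -m creep '[0,-0.9,0,0,0,0,-0.3,0,-1.8,0,0,0,0,-0.3,0,-2.4,0,0,0,0,-0.3,0,-2.4,0,0,0,0,-0.3]'
python3 - <<'E'
from h import *
im=grab_frame("scene")[:,:,::-1];im2=grab_frame("top")[:,:,::-1]
a=cv2.resize(im[150:310,180:340],(400,400),interpolation=cv2.INTER_CUBIC);b=cv2.resize(im2[180:340,220:380],(400,400),interpolation=cv2.INTER_CUBIC)
cv2.imwrite("pics/m8.png",np.hstack([a,b]))
E
```

```text
time: 20.77
tool_pos: [577.6, -6.2, 295.5]
tcp_rot: [-0.156, 0.988, -0.0, -0.001]
wrist_force: [-0.2, 0.5, -0.4]
opening: 0.652
time: 21.18
tool_pos: [578.5, -6.9, 420.4]
tcp_rot: [-0.156, 0.988, -0.001, 0.003]
wrist_force: [-0.8, 0.4, 1.0]
opening: 0.65
time: 21.6
tool_pos: [633.4, -179.3, 415.7]
tcp_rot: [-0.156, 0.988, 0.0, -0.001]
wrist_force: [1.3, -0.5, 0.6]
opening: 0.648
time: 21.93
tool_pos: [663.3, -273.7, 412.3]
tcp_rot: [-0.153, 0.988, 0.001, -0.002]
wrist_force: [-0.1, 0.7, -1.3]
opening: 0.654
```

View pics/m8.png

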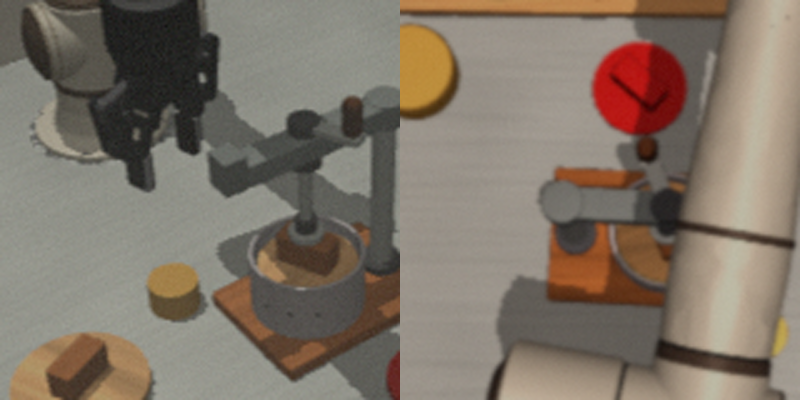

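The foot at (305,232) sits on the grip block, the lid is flat in the mould, the beam is over it, and the gripper is clear. Handing in.

```bash
python3 -c "
from plant import order;print(order.finish_job())"
```

```text
the job is handed in; nothing more can be done
None
```

I laid the small pale lid flat on the cheese, swung the press arm to its stop, and cranked the screw down until it went tight. I then let go, moved clear and handed the job in at about 22 s.

- **Lid:** it met the cheese with its underside at about 64 mm, inside the mould, which is within the expected range. In the pictures it looks flat and below the rim.
- **Press arm:** at the stop the pushing force rose to about 29 N while the arm stayed put.
- **Crank:** I turned it about 2 turns clockwise. Resistance at the knob was about 5 N after the foot touched, then rose to 10 and 14.5 N with almost no movement. I stopped there, below the 25 N forcing limit.
- **Last picture:** the foot rests on the grip block, the arm is over the mould and the gripper is clear. The big lid, small cheese and red lid look untouched. The brush, jar and bowl are outside this view.

**What disagreed:**
- My first mould position was about 4 mm off, and I corrected it from both camera views before lowering the lid.
- My first grip on the lid was too high, so I regripped it 12 mm lower.
- While turning the crank I also saw sideways forces of up to about 17 N, because my circle was about 1 mm off the true one.

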